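# Empty the bench pan of beech offcuts into the swivel-lid keep box

## Task

Push the keep box's lid round on its corner bolt until it is fully open, then take up the bench pan by its leaning wooden grip and tip all six beech offcuts off its open lip into the box without spilling any on the bench. Set the empty pan down gently, flat on the bench, let go of it, and then swing the lid back until the box is fully shut. Leave the mallet, the carving and the oilstone where they are.

Things in the scene. Friction and masses are not known exactly. Their poses are not given: they have to be found in the camera images.
- table: pale wooden workbench, top surface at height 0, fixed
- box: keep box of pale plywood, fixed to the bench, 220 (its x) x 200 (its y) x 85 high, walls and floor 9 thick, top open under its lid. Origin: centre of its underside; x, y along its sides. At yaw 0 its x points away from the robot, y to the robot's left. Inside its -x, -y corner a square post 24 wide, almost rim high, carries the lid's bolt; else it is empty.
- box_pin (a point): bolt on which the lid turns, at the lid's top surface (97 above the bench), at (-98, -88) in the box's x, y. The bolt's head stands 8 above the lid.
- box_mouth (a point): centre of the box's open mouth, level with the rim, 85 above the bench
- lid (a joint): lid angle about the upright bolt, rad: 0 = shut; grows as it swings clockwise seen from above, out over the bench on the box's -y side (robot's right); 1.6 = fully open at its stop, mouth clear. Brown board 228 x 208 x 12 lying 85 to 97 above the bench. 2 N pushed at the knob moves it; light friction, it stays where left. Starts shut or ajar (up to 0.3).
- lid_knob (a point): middle of the dark round wooden knob on the lid near its free corner: 26 to 28 across, rising from the lid's top (97) to 127 above the bench; this point is 114 above it. With the lid shut it is at (178, 153) from the bolt in the box's x, y, so 235 from the bolt. It turns with the lid.
- pan: bench pan of folded aluminium, loose, 0.15-0.27 kg, holding the offcuts: floor 160 long (its x) x 124 wide x 3 thick; side walls 3 thick, 39 high at the back, 10 in front; front edge (+x) open, no wall. Origin: centre of the floor's underside; x to the open lip, z up. Back wall leans back 30 degrees (top away from the lip). Offcuts start sliding between 26 and 36 degrees nose down; tip to 50 or so.
- pan_grip (a point): middle of the pan's brown wooden grip, a board 76 wide (pan's y) x 64 tall x 16 thick on the back wall, leaning back 30 degrees with it: at (-118, 0, 66) in the pan's frame. Its flat faces look along (cos 30, 0, sin 30) of the pan's x, y, z; its tall direction is (-sin 30, 0, cos 30). Pinch it across the 16 mm with the tool leaning 30 degrees.
- pan_lip (a point): middle of the pan's open front lip, at the top of the floor: (80, 0, 3) in the pan's frame
- offcut0: loose beech offcut, rectangular block 30 x 26 x 22, about 13 g, starts lying on the pan's floor. Origin: middle of the piece
- offcut1: loose beech offcut, block 32 x 26 x 22 with one end sawn slanting, about 13 g, starts lying on the pan's floor. Origin: middle of the piece
- offcut2: loose beech offcut, round dowel end, 28 across and 22 high, standing on its flat face, about 13 g, starts lying on the pan's floor. Origin: middle of the piece
- offcut3: loose beech offcut, block 28 x 28 x 22, about 13 g, starts lying on the pan's floor. Origin: middle of the piece
- offcut4: loose beech offcut, round dowel end, 27 across and 22 high, standing on its flat face, about 13 g, starts lying on the pan's floor. Origin: middle of the piece
- offcut5: loose beech offcut, block 30 x 28 x 22 with one end sawn slanting, about 13 g, starts lying on the pan's floor. Origin: middle of the piece
- mallet: round carver's mallet standing on its head, 92 across, 244 tall; origin under its centre; a bystander
- carving: half-carved cross-shaped beech ornament lying flat, 230 (its x) x 135 x 22; origin under the middle of its long bar; a bystander
- oilstone: grey sharpening stone in a dark wooden base, 215 (its x) x 70 x 39; origin under its centre; a bystander
Not all that is in view belongs to the job. Leave any blue look-alike of the offcut3 alone.

How it is judged:
On the way, in this order (a step that is already met when the one before it is completed fails the run):
1. the lid is swung fully open (1.4 rad or more) (value of joint lid above 1.4 rad), for 0.2 s.
2. with the pan still tipped (over 20 degrees) and its lip over the box, all six offcuts are in the box (x of offcut0 in the frame of box between -0.102 and 0.102 m and y of offcut0 in the frame of box between -0.092 and 0.092 m and z of each of offcut0, offcut1, offcut2, offcut3, offcut4, offcut5 in the frame of box below 0.078 m and x of offcut1 in the frame of box between -0.102 and 0.102 m and y of offcut1 in the frame of box between -0.092 and 0.092 m and x of offcut2 in the frame of box between -0.102 and 0.102 m and y of offcut2 in the frame of box between -0.092 and 0.092 m and x of offcut3 in the frame of box between -0.102 and 0.102 m and y of offcut3 in the frame of box between -0.092 and 0.092 m and x of offcut4 in the frame of box between -0.102 and 0.102 m and y of offcut4 in the frame of box between -0.092 and 0.092 m and x of offcut5 in the frame of box between -0.102 and 0.102 m and y of offcut5 in the frame of box between -0.092 and 0.092 m and x of pan_lip in the frame of box between -0.12 and 0.12 m and y of pan_lip in the frame of box between -0.11 and 0.11 m and angle between pan's own z axis and vertical above 0.35 rad and height (world z) of pan_lip above 0.05 m), for 0.1 s.
3. the empty pan stands flat on the bench, let go (height (world z) of pan between -0.006 and 0.006 m and angle between pan's own z axis and vertical below 0.06 rad and linear speed of pan below 0.02 m/s and contact force between the fingers and pan below 0.1 N), for 0.2 s.
At the end, for the whole second after the job is handed in: All six offcuts lie inside the box below its rim, the lid is shut to within 0.05 rad, and the empty pan rests released on the bench, level within 0.06 rad and within 6 mm of bench height (all of step 3 and x of offcut0 in the frame of box between -0.102 and 0.102 m and y of offcut0 in the frame of box between -0.092 and 0.092 m and z of each of offcut0, offcut1, offcut2, offcut3, offcut4, offcut5 in the frame of box below 0.078 m and x of offcut1 in the frame of box between -0.102 and 0.102 m and y of offcut1 in the frame of box between -0.092 and 0.092 m and x of offcut2 in the frame of box between -0.102 and 0.102 m and y of offcut2 in the frame of box between -0.092 and 0.092 m and x of offcut3 in the frame of box between -0.102 and 0.102 m and y of offcut3 in the frame of box between -0.092 and 0.092 m and x of offcut4 in the frame of box between -0.102 and 0.102 m and y of offcut4 in the frame of box between -0.092 and 0.092 m and x of offcut5 in the frame of box between -0.102 and 0.102 m and y of offcut5 in the frame of box between -0.092 and 0.092 m and value of joint lid below 0.05 rad); the robot touches nothing.
It fails at once if an offcut touches the bench (contact force between any of offcut0, offcut1, offcut2, offcut3, offcut4, offcut5 and table above 0.03 N).
It fails at once if the pan is let go while more than 15 mm above the bench (height (world z) of pan above 0.015 m and contact force between the fingers and pan below 0.05 N).
It fails at once if the pan strikes or scrapes the bench faster than 0.5 m/s (contact force between pan and table above 1 N and linear speed of pan above 0.5 m/s).
It fails at once if the mallet, the carving or the oilstone is moved more than 20 mm or tipped over (distance of any of mallet, carving, oilstone from where it was at the start of the episode above 0.02 m or angle between any of mallet, carving, oilstone's own z axis and vertical above 0.3 rad).
It also fails if it takes over 72 s, if anything falls off the work surface, if the arm or the gripper's body presses on something with over 40 N, if the wrist force passes 120 N, or if a joint passes its speed limit or range.

## Robot

A 7-joint arm with a two-finger parallel gripper is mounted at the origin on the work surface. World frame = base frame: x ahead of the robot, y to its left, z up, the work surface at z = 0. Lengths are in m, angles in rad, forces in N, time in s.
With the tool pointing down it reaches from about 0.35 to 0.775 m from the base axis. Payload 3.1 kg.
Tool frame: the origin (TCP) lies at the very end of the fingers, on their centre line; the grasp point (between the pads) lies 19 mm behind it; z points along the fingers, y is the direction in which the jaws open and shut (so a half turn about z gives the same grasp; the last joint's range is limited). The gripper opens to 85 mm and grips with 20 to 120 N. Pads are 22 mm wide; open, the fingers measure 114 mm over their backs; the gripper's body (76 mm by 85 mm) begins 54 mm behind the grasp point. The pads swing forward as they close: fully open they stand 13 mm farther back than shut.
Start: joints at [-1.364, 0.311, 0.014, 1.512, -0.004, 1.319, -0.027], TCP at [0.135, 0.533, 0.231] pointing down, gripper open.
Joint ranges: [-2.7, 2.7], [-0.3, 1.91], [-1.27, 1.3], [0.12, 2.57], [-1.44, 4.58], [0.2, 2.03], [-3.05, 3.05]. Speed limits (rad/s): [2.79, 2.79, 3.14, 3.14, 3.14, 3.14, 3.14].

## Interface

Orientations are given as [roll, pitch, yaw] about the fixed x, y, z axes, in that order (R = Rz(yaw) Ry(pitch) Rx(roll)).
In Python, from cell import robot, optics, sign_off gives the robot as it stands. The module is installed in compiled form; this text tells all that it offers.
- The arm moves only by the shell command python3 -m crank 'ROWS' [FORCE]. ROWS is text: rows parted by semicolons, each of 7 numbers parted by spaces: the shift along the tool's x, y, z in mm, then the turn, a rotation vector about the tool's x, y, z in rad, then the opening, from 0 (shut) to 1 (fully open). A call has 1 to 20 rows; each row is the pose to reach, as a shift and turn from the pose commanded when the call began, along the tool's axes at that moment; what a row does not reach only later rows make up. A row lasts 1/8 s, in which the tool goes at most 62.5 mm and 10.7 degrees, less where a joint would pass 70% of its speed; a pose out of reach is approached as far as the arm can. A call with a gripper value outside its range is refused whole. The fingers move at their own pace and stop on an object; FORCE is the grip in N (left out, the last holds). Time passes only in rows, so rows that repeat a pose let the fingers close. It gives the time, the measured TCP pose, the force and the opening at its end, in the units of the state.
- robot.read_state(): the state, without advancing time (a new reading comes with each control period).
- optics.read_camera(name): name is "scene" or "top" or "wrist"; returns a dict with "image" (420x560x3 uint8, red, green, blue), "fx", "fy", "cx", "cy" (pixels), "origin" and "attitude" of the camera in the world; the wrist camera has in their place "tool_from_camera" (4x4, takes a point from camera to tool coordinates, whose origin is the TCP and whose axes are the flange's). Camera axes: x right, y down, z forward; pixel columns grow to the right and rows downward; lengths in m; the calibration is good to about 2 mm. A picture is of the moment at which its call begins: read the wrist's pose just before it. There is no depth.
- sign_off(): hands the job in, once; it reports no verdict.
Trained networks look in a picture, given as the dict that the camera call returned (one of the last four; its "shot" number tells which), for a name from the list of things; names that differ only in an ending like _2 or _b are one class to them, and where a whole thing is asked for, a point or a joint stands for the part that bears it (a point fixed in the world has none). Each returns a list of dicts, best first, with "p" (0 to 1); they miss things now and then, are a little off and sometimes report something else, mostly with a low value. They report only what shows in the picture. A call takes as long as a camera call. They do not tell look-alikes from the thing itself.
- optics.recognise(name, picture): "extent" ([left, top, right, bottom] in pixels, round what is visible of it).
The state is a dict: "clock": time; "joints": joint angles; "dq": joint speeds; "effort": joint torques, N m; "tool_pos": TCP position; "orientation": TCP orientation; "wrist_force": force on the tool from outside, world axes, zero at the start; "moment": the same for the moment, N m; "opening": finger opening in m.
Only numpy, scipy, OpenCV 4.12 (cv2) and the standard library are available. Lean on these libraries where they do the work, as an engineer would, in place of code of your own. Each camera call takes 0.05 s, during which the arm holds its last target. There are 200 camera calls.

## Working session

There is one attempt and no reset: what is moved stays moved. The work goes in short steps, Python scripts to look and compute and a shell command to move; the robot and the scene stay as the last step left them, time stands still between calls to the robot, and variables do not carry over. Pictures are saved under pics/ and viewed, about 8 in all and at most 12, crops included, and the job is handed in when it is done.

```bash
ls; mkdir -p pics
cat > h.py <<'E'
import numpy as np, cv2
from scipy.spatial.transform import Rotation as R
from cell import robot, optics
def rot(a):
    a=np.array(a,float)
    if a.shape==(3,3): return a
    if a.size==3: return R.from_euler('xyz',a).as_matrix()
    return R.from_quat(a).as_matrix()
def cam(p,st=None):
    if 'origin' in p: return np.array(p['origin'],float),rot(p['attitude'])
    T=np.array(p['tool_from_camera']); Rt=rot(st['orientation'])
    return Rt@T[:3,3]+np.array(st['tool_pos']),Rt@T[:3,:3]
def ray(p,u,v,z,st=None):
    o,A=cam(p,st); d=A@np.array([(u-p['cx'])/p['fx'],(v-p['cy'])/p['fy'],1]); return o+d*(z-o[2])/d[2]
def proj(p,X,st=None):
    o,A=cam(p,st); q=(np.atleast_2d(X)-o)@A
    return np.c_[p['cx']+p['fx']*q[:,0]/q[:,2],p['cy']+p['fy']*q[:,1]/q[:,2]]
def save(p,n,crop=None,s=1):
    im=p['image'][:,:,::-1]
    if crop: l,t,r,b=crop; im=im[t:b,l:r]
    cv2.imwrite('pics/'+n,cv2.resize(im,None,fx=s,fy=s,interpolation=cv2.INTER_CUBIC))
E
python3 - <<'E'
from h import *
s=robot.read_state(); print({k:np.round(v,3) for k,v in s.items()})
t=optics.read_camera('top'); c=optics.read_camera('scene')
for p in (t,c): print(p['origin'],p['attitude'],p['fx'],p['cx'],p['cy'])
cv2.imwrite('pics/a.png',t['image'][:,:,::-1]);cv2.imwrite('pics/b.png',c['image'][:,:,::-1])
for n in ['box','lid','lid_knob','pan','pan_grip','mallet','carving','oilstone','offcut3']:
    for nm,p in (('top',t),('scene',c)):
        print(n,nm,[(np.round(d['extent']).astype(int).tolist(),round(d['p'],2)) for d in optics.recognise(n,p)[:4]])
E
```

```text
pics
{'clock': np.float64(0.0), 'joints': array([-1.364,  0.312,  0.014,  1.513, -0.004,  1.319, -0.027]), 'dq': array([-0.001,  0.   , -0.001, -0.001,  0.001, -0.001, -0.001]), 'effort': array([ 0.0000e+00, -3.7992e+01,  1.4600e-01, -2.3059e+01,  1.2000e-02,
        1.4000e-02, -0.0000e+00]), 'tool_pos': array([0.135, 0.532, 0.23 ]), 'orientation': array([-3.139,  0.   ,  2.893]), 'wrist_force': array([-0.005, -0.307, -0.383]), 'moment': array([-0.043, -0.001,  0.002]), 'opening': np.float64(0.085)}
[0.48116919 0.10973989 1.10738679] [-3.08706069 -0.01241981 -1.59021798] 392.81917374997084 278.1042529439893 209.43683657368882
[1.35849499 0.31137857 1.00530743] [-2.3921284  -0.01497207  1.83865501] 510.85446976155026 275.3433836047212 212.45616349836143
box top [([311, 164, 401, 262], 0.63)]
box scene [([135, 155, 257, 252], 0.68), ([152, 282, 260, 340], 0.5)]
lid top [([314, 160, 403, 258], 0.74), ([310, 163, 400, 262], 0.17)]
lid scene [([136, 154, 257, 241], 0.78)]
lid_knob top [([312, 162, 403, 260], 0.8)]
lid_knob scene [([136, 155, 252, 237], 0.62)]
pan top [([156, 182, 252, 252], 0.63)]
pan scene [([139, 158, 256, 254], 0.63), ([307, 210, 407, 272], 0.59)]
pan_grip top [([156, 182, 249, 249], 0.93)]
pan_grip scene [([308, 209, 404, 276], 0.87)]
mallet top [([189, 105, 224, 152], 0.72)]
mallet scene [([305, 210, 404, 274], 0.7), ([308, 256, 353, 344], 0.62)]
carving top [([268, 97, 346, 146], 0.79)]
carving scene [([153, 286, 259, 341], 0.85)]
oilstone top [([392, 249, 423, 329], 0.87), ([307, 164, 401, 262], 0.24)]
oilstone scene [([154, 125, 203, 180], 0.62), ([339, 247, 353, 256], 0.23)]
offcut3 top [([162, 157, 174, 170], 0.62), ([214, 222, 225, 231], 0.59), ([208, 202, 216, 209], 0.56), ([224, 216, 236, 224], 0.52)]
offcut3 scene [([353, 247, 370, 262], 0.73), ([381, 299, 395, 317], 0.6), ([319, 245, 338, 264], 0.58), ([410, 273, 421, 289], 0.58)]
```

View pics/a.png

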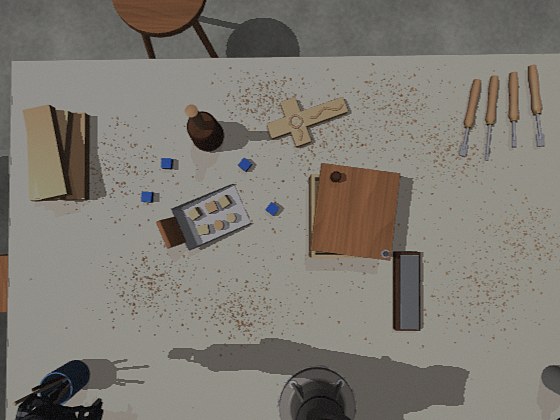

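View pics/b.png

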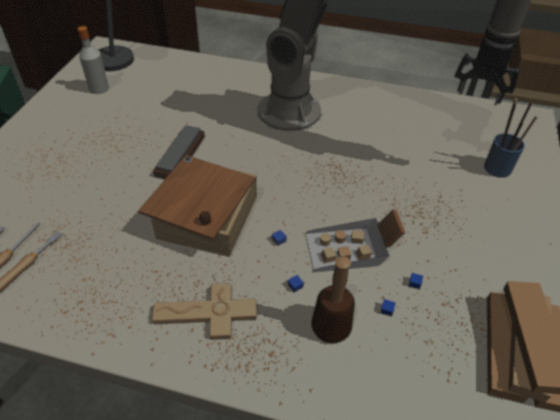

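Top view: box with ajar lid at (355,212), knob (337,176), bolt (386,254); pan at (210,217) with its grip at (172,233) and lip on the right; four blue look-alikes lie loose around the pan. The real offcuts are the six beech pieces in the pan. One enlarged crop will give the corner points.

Run:
```python
from h import *
t=optics.read_camera('top')
a=t['image'][170:262,150:262,::-1]; b=t['image'][150:270,300:430,::-1]
f=lambda i,s:cv2.resize(i,None,fx=s,fy=s,interpolation=cv2.INTER_CUBIC)
a=f(a,4); b=f(b,4)[:368] if 0 else f(b,2.66)
H=max(a.shape[0],b.shape[0]); o=np.zeros((H,a.shape[1]+b.shape[1],3),np.uint8)
o[:a.shape[0],:a.shape[1]]=a;o[:b.shape[0],a.shape[1]:]=b
cv2.imwrite('pics/c.png',o);print(a.shape,b.shape)
c=optics.read_camera('scene'); save(c,'d.png',(130,140,430,290),2.6)
print('knob',ray(t,337,176,.127),'pin',ray(t,386,254,.105))
print('knob s',ray(c,205,217,.127),'pin s',ray(c,189,159,.105))
```

```text
(368, 448, 3) (319, 346, 3)
knob [ 0.61590315 -0.0532811   0.127     ] pin [ 0.41675751 -0.17652814  0.105     ]
knob s [ 0.62607898 -0.04547358  0.127     ] pin s [ 0.42358571 -0.16917958  0.105     ]
```

View pics/c.png

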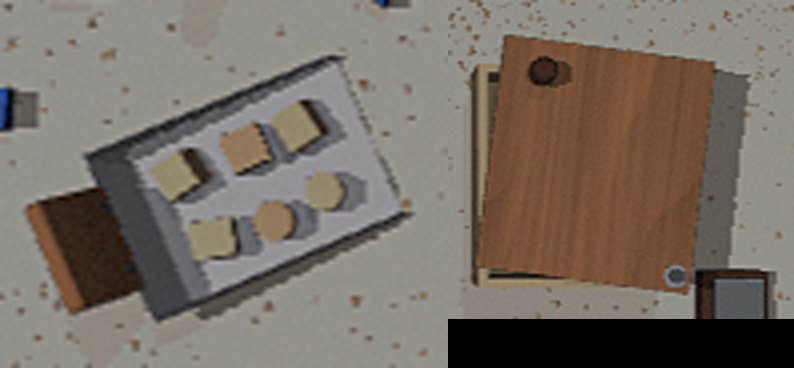

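View pics/d.png

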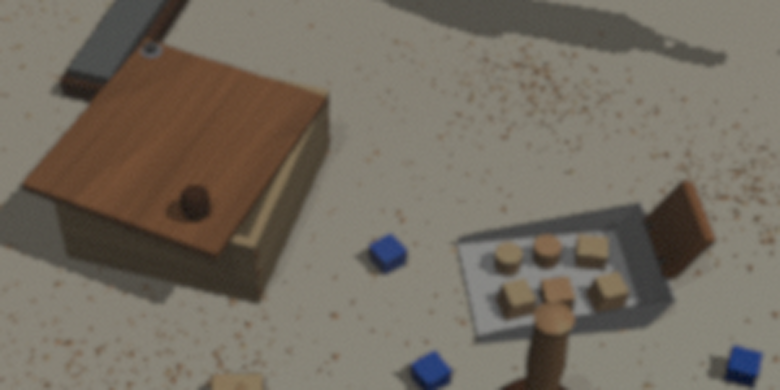

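```bash
cat >> h.py <<'E'
from scipy.optimize import least_squares
def frame(x,y,yaw): return lambda P: np.c_[x+np.cos(yaw)*np.atleast_2d(P)[:,0]-np.sin(yaw)*np.atleast_2d(P)[:,1], y+np.sin(yaw)*np.atleast_2d(P)[:,0]+np.cos(yaw)*np.atleast_2d(P)[:,1], np.atleast_2d(P)[:,2]]
def fit(obs,x0):  # obs: (cam, local pt, u, v)
    def f(q): return np.concatenate([proj(c,frame(*q)(P))[0]-[u,v] for c,P,u,v in obs])
    r=least_squares(f,x0,loss='soft_l1'); return r.x,np.round(r.fun.reshape(-1,2),1)
E
python3 - <<'E'
from h import *
t=optics.read_camera('top');c=optics.read_camera('scene')
A=lambda x,y:(150+x/4,170+y/4); B=lambda x,y:(300+(x-448)/2.66,150+y/2.66); D=lambda x,y:(130+x/2.6,140+y/2.6)
k=.062
pan=[(t,(.08,k,.010),*A(338,60)),(t,(.08,-k,.010),*A(408,213)),(t,(-.08-.0225,k,.039),*A(88,155)),(t,(-.08-.0225,-k,.039),*A(157,318)),
 (t,(-.141,.038,.090),*A(28,206)),(t,(-.141,-.038,.090),*A(76,313)),
 (c,(.08,k,.010),*D(478,338)),(c,(.08,-k,.010),*D(459,240)),(c,(-.1025,k,.039),*D(671,298)),(c,(-.1025,-k,.039),*D(640,205))]
q,r=fit(pan,[.5,.3,-1]);print('pan',q,r.tolist())
box=[(t,(-.098,-.088,.105),*B(676,276)),(t,(.11,.1,.085),*B(477,66)),(t,(-.11,.1,.085),*B(477,285)),
 (c,(-.098,-.088,.105),*D(151,47)),(c,(.11,.1,.085),*D(247,242)),(c,(-.11,.1,.085),*D(329,97)),(c,(.11,.1,0),*D(260,300)),(c,(.11,-.1,0),*D(68,254))]
q,r=fit(box,[.5,-.1,0]);print('box',q,r.tolist())
pin=frame(*q)((-.098,-.088,.097))[0];print('pin',pin)
kt=ray(t,*B(543,69),.127);ks=ray(c,*D(195,200),.114);print('knob',kt,ks)
for kk in (kt,ks):
  d=(kk-pin)[:2];print('r',np.linalg.norm(d),'lid',q[2]+np.arctan2(153,178)-np.arctan2(d[1],d[0]))
for w in (1.4,1.6):
  g=q[2]+np.arctan2(153,178)-w; print(w,pin[:2]+.235*np.array([np.cos(g),np.sin(g)]))
for n,u,v,z in (('oil',407,290,.039),('carv',305,120,.02),('mallet',203,130,.06)): print(n,ray(t,u,v,z))
E
```

```text
pan [ 0.53019575  0.26690382 -1.17592497] [[-0.4, -2.3], [-0.2, -0.1], [-0.7, -0.5], [-0.1, 0.7], [-1.0, 0.1], [-1.5, 0.4], [-1.2, -0.3], [-2.4, -1.3], [0.0, 0.8], [-1.4, -1.3]]
box [ 0.51612598 -0.08944592 -0.02379703] [[-0.3, 0.5], [0.1, -0.9], [0.1, 1.1], [-0.1, -1.3], [2.4, 1.3], [-0.1, -3.4], [-0.7, 1.2], [-0.5, 0.4]]
pin [ 0.41605978 -0.17508912  0.097     ]
knob [ 0.61611267 -0.05004465  0.127     ] [ 0.61500778 -0.05084254  0.114     ]
r 0.23591794037926161 lid 0.1275752053503718
r 0.23455812904947773 lid 0.1279630129951571
1.4 [ 0.59369385 -0.3289434 ]
1.6 [ 0.55958687 -0.361167  ]
oil [ 0.31449772 -0.24902636  0.039     ]
carv [0.79046709 0.01463166 0.02      ]
mallet [0.75614331 0.29375976 0.06      ]
```

```bash
cat >> h.py <<'E'
def row(pos,Rt,st=None):
    st=st or robot.read_state(); R0=rot(st['orientation'])
    return np.round(np.r_[R0.T@(np.array(pos)-st['tool_pos'])*1e3],1), np.round(R.from_matrix(R0.T@Rt).as_rotvec(),3)
down=lambda yaw: R.from_euler('xyz',[np.pi,0,yaw]).as_matrix()
E
python3 - <<'E'
from h import *
print(row([.6155,-.0505,.18],down(3.70)))
E
```

```text
(array([-609. , -447.5,   51.3]), array([-0.   ,  0.   , -0.807]))
```

```bash
python3 -m crank '-609 -447.5 51 0 0 -0.807 0.55;-609 -447.5 51 0 0 -0.807 0.55;-609 -447.5 51 0 0 -0.807 0.55;-609 -447.5 51 0 0 -0.807 0.55;-609 -447.5 51 0 0 -0.807 0.55;-609 -447.5 51 0 0 -0.807 0.55;-609 -447.5 51 0 0 -0.807 0.55;-609 -447.5 51 0 0 -0.807 0.55;-609 -447.5 51 0 0 -0.807 0.55;-609 -447.5 51 0 0 -0.807 0.55;-609 -447.5 51 0 0 -0.807 0.55;-609 -447.5 51 0 0 -0.807 0.55;-609 -447.5 51 0 0 -0.807 0.55;-609 -447.5 51 0 0 -0.807 0.55;-609 -447.5 51 0 0 -0.807 0.55;-609 -447.5 51 0 0 -0.807 0.55' 30
python3 - <<'E'
from h import *
s=robot.read_state(); w=optics.read_camera('wrist'); print(s['tool_pos'],s['orientation'],s['joints'])
save(w,'e.png'); print(proj(w,[[.6155,-.0505,.127]],s), np.round(w['tool_from_camera'],3).tolist())
print(row([.6155,-.0505,.105],down(3.70)))
E
```

```text
clock: 3.2
tool_pos: [0.6151, -0.0483, 0.1805]
orientation: [3.14, 0.001, -2.58]
wrist_force: [0.1, 0.1, 0.3]
opening: 0.0469
[ 0.61514105 -0.04834206  0.18053951] [ 3.14028392e+00  8.24852755e-04 -2.58046324e+00] [-0.22074313  0.49734389  0.4131317   1.40743286 -0.20297063  1.27876248
  2.33813892]
[[276.95145524 234.3055806 ]] [[0.001, -0.952, -0.307, 0.079], [1.0, 0.001, 0.001, 0.001], [-0.001, -0.307, 0.952, -0.144], [0.0, 0.0, 0.0, 1.0]]
(array([ 0.9, -1.9, 75.7]), array([0.001, 0.001, 0.003]))
```

View pics/e.png

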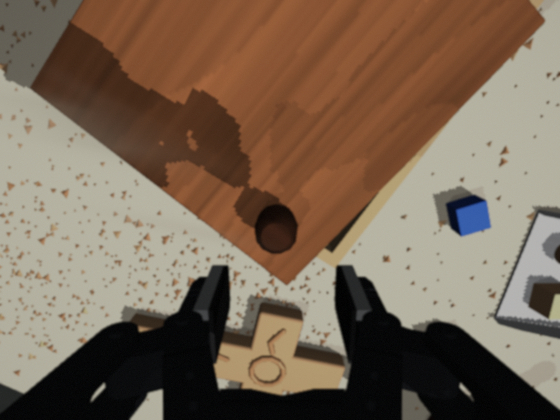

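```bash
python3 -m crank '1 -2 40 0 0 0 0.55;1 -2 76 0 0 0 0.55;1 -2 76 0 0 0 0.55' && python3 -m crank '1 -12 0 0 0 0.05 0.55;3 -35 0 0 0 0.15 0.55;10.5 -69.5 0 0 0 0.3 0.55;23 -102 0 0 0 0.45 0.55;41 -132.5 0 0 0 0.6 0.55;63 -160 0 0 0 0.75 0.55;89 -184 0 0 0 0.9 0.55;118 -203.5 0 0 0 1.05 0.55;150 -219 0 0 0 1.2 0.55;178 -228 0 0 0 1.325 0.55;200 -232.5 0 0 0 1.42 0.55;213.7 -234 0 0 0 1.48 0.55;213.7 -234 0 0 0 1.48 0.55;213.7 -234 0 0 0 1.48 0.55'
python3 - <<'E'
from h import *
t=optics.read_camera('top'); save(t,'f.png',(290,150,490,290),3)
pin=np.array([.41606,-.17509]);print(robot.read_state()['joints'])
E
```

```text
clock: 3.62
tool_pos: [0.6127, -0.051, 0.1015]
orientation: [3.137, -0.005, -2.582]
wrist_force: [1.4, 0.9, 0.0]
opening: 0.0468
clock: 5.38
tool_pos: [0.5597, -0.3638, 0.1049]
orientation: [3.14, 0.001, 2.222]
wrist_force: [0.7, 0.1, 0.5]
opening: 0.0471
[ 0.12231909  0.7319516   0.74353905  1.35129863 -0.49866387  1.2465704
  1.54535918]
```

View pics/f.png

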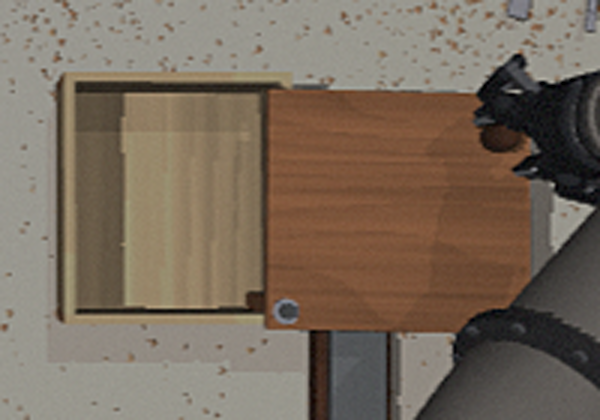

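```bash
cat >> h.py <<'E'
def grasp(x,y,yaw,z=0,tip=0.,back=0.):
    "TCP pose holding pan whose origin is (x,y,z), yaw, nose down by tip"
    Rp=R.from_euler('ZY',[yaw,tip]).as_matrix()
    c,s=np.cos(np.pi/6),.5
    zt=np.array([s,0,-c]); yt=-np.array([c,0,s])
    Rt=np.c_[np.cross(yt,zt),yt,zt]
    return np.array([x,y,z])+Rp@(np.array([-.118,0,.066])+zt*(.019-back)), Rp@Rt
E
python3 - <<'E'
from h import *
s=robot.read_state()
p,Rt=grasp(.5302,.2669,-1.176,0,0,.15); print(p,row(p,Rt))
pin=np.array([.41606,-.17509,0]);
t=optics.read_camera('top');k=ray(t,456.7,195,.127);d=k-pin;print(k,np.hypot(*d[:2]),'lid',-.0238+np.arctan2(153,178)-np.arctan2(d[1],d[0]))
E
```

```text
[0.45962219 0.43628425 0.17944933] (array([696.5, 405.4, -74.7]), array([ 0.446, -0.342, -1.282]))
[ 0.56242302 -0.35401598  0.127     ] 0.23116366196079258 lid 1.5713830916574505
```

```bash
python3 -m crank '0 0 -60 0 0 0 0.55;0 0 -110 0 0 0 0.6;0 0 -110 0 0 0 0.7'
python3 - <<'E'
from h import *
p,Rt=grasp(.5302,.2669,-1.176,0,0,.15); print(p,row(p,Rt))
E
```

```text
clock: 5.85
tool_pos: [0.5608, -0.3663, 0.2201]
orientation: [3.139, 0.01, 2.222]
wrist_force: [-1.1, -0.3, -0.6]
opening: 0.0597
[0.45962219 0.43628425 0.17944933] (array([700.2, 405.8,  34.4]), array([ 0.441, -0.333, -1.285]))
```

```bash
python3 -m crank '60 35 0 0.03 -0.03 -0.1 0.7;700 406 34 0.441 -0.333 -1.285 0.7;700 406 34 0.441 -0.333 -1.285 0.7;700 406 34 0.441 -0.333 -1.285 0.7;700 406 34 0.441 -0.333 -1.285 0.7;700 406 34 0.441 -0.333 -1.285 0.7;700 406 34 0.441 -0.333 -1.285 0.7;700 406 34 0.441 -0.333 -1.285 0.7;700 406 34 0.441 -0.333 -1.285 0.7;700 406 34 0.441 -0.333 -1.285 0.7;700 406 34 0.441 -0.333 -1.285 0.7;700 406 34 0.441 -0.333 -1.285 0.7;700 406 34 0.441 -0.333 -1.285 0.7;700 406 34 0.441 -0.333 -1.285 0.7;700 406 34 0.441 -0.333 -1.285 0.7;700 406 34 0.441 -0.333 -1.285 0.7;700 406 34 0.441 -0.333 -1.285 0.7'
python3 - <<'E'
from h import *
s=robot.read_state(); print(s['joints'])
p,Rt=grasp(.5302,.2669,-1.176,0,0,.15); print(p,row(p,Rt))
p,Rt=grasp(.5302,.2669,-1.176,0,0,0); print(p,row(p,Rt))
w=optics.read_camera('wrist');
F=frame(.5302,.2669,-1.176)
im=w['image'][:,:,::-1].copy()
pts=proj(w,F([(-.134,.038,.094),(-.134,-.038,.094),(-.102,.038,.038),(-.102,-.038,.038),(.08,.062,.01),(.08,-.062,.01),(-.1025,.062,.039),(-.1025,-.062,.039)]),s)
for a in pts: cv2.circle(im,tuple(int(round(v)) for v in a),3,(0,0,255),1)
cv2.imwrite('pics/g.png',im);print(pts.round())
E
```

```text
clock: 7.98
tool_pos: [0.4594, 0.4371, 0.1812]
orientation: [-2.628, -0.005, -2.751]
wrist_force: [0.2, 0.4, -0.7]
opening: 0.0599
[-1.25900441  0.76045724  0.47665601  1.10904129  0.13003202  1.57940926
  1.0870939 ]
[0.45962219 0.43628425 0.17944933] (array([0.1, 0.1, 1.9]), array([ 0.01 , -0.006, -0.001]))
[0.48846871 0.36705363 0.04954552] (array([ -0.9,  -1.3, 151.9]), array([ 0.01 , -0.006, -0.001]))
[[280. 260.]
 [280. 161.]
 [280. 230.]
 [280. 149.]
 [166. 216.]
 [156. 115.]
 [280. 254.]
 [280. 120.]]
```

View pics/g.png

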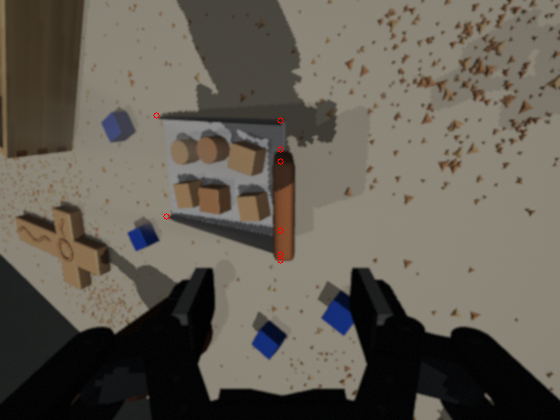

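The grip stands edge-on at (285,207), about 5 px (3 mm) right of my estimate; lip at (163–168, 118–215). Correcting and going down.

```bash
python3 -m crank '-1 2 50 0.01 -0.006 0 0.7;-1 2 95 0.01 -0.006 0 0.7;-1 2 130 0.01 -0.006 0 0.7;-1 2 152 0.01 -0.006 0 0.7;-1 2 152 0.01 -0.006 0 0.7;-1 2 152 0.01 -0.006 0 0.4;-1 2 152 0.01 -0.006 0 0.2;-1 2 152 0.01 -0.006 0 0;-1 2 152 0.01 -0.006 0 0;-1 2 152 0.01 -0.006 0 0;-1 2 152 0.01 -0.006 0 0' 80
python3 - <<'E'
from h import *
s=robot.read_state(); print(s['joints'])
p,Rt=grasp(.5302,.2669,-1.176);print(p,row(p,Rt))
t=optics.read_camera('top');save(t,'h.png',(130,150,290,270),4)
E
```

```text
clock: 9.4
tool_pos: [0.4882, 0.371, 0.0493]
orientation: [-2.616, 0.002, -2.746]
wrist_force: [0.1, -2.0, 6.3]
opening: 0.0151
[-1.21657245  0.81100575  0.47310332  1.38351319  0.14289276  1.24363002
  1.06637433]
[0.48846871 0.36705363 0.04954552] (array([ 1.3, -3.4,  1.6]), array([-0.002,  0.002, -0.   ]))
```

```bash
python3 -m crank '0 -4 -7 0 0 0 0;0 -8 -14 0 0 0 0;0 -18 -31 0 0 0 0;0 -32 -55 0 0 0 0;0 -50 -86.6 0 0 0 0;0 -60 -104 0 0 0 0;0 -60 -104 0 0 0 0;0 -60 -104 0 0 0 0'
python3 - <<'E'
from h import *
s=robot.read_state(); print(s['joints'])
t=optics.read_camera('top');c=optics.read_camera('scene')
a=cv2.resize(t['image'][150:270,130:290,::-1],(440,330),interpolation=3);b=cv2.resize(c['image'][150:290,290:450,::-1],(360,315),interpolation=3)
o=np.zeros((330,800,3),np.uint8);o[:330,:440]=a;o[:315,440:]=b;cv2.imwrite('pics/i.png',o)
B=frame(.5161,-.0894,-.0238)
yaw=-1.56
def lipgrasp(L,tip):
    Rp=R.from_euler('ZY',[yaw,tip]).as_matrix(); o=L-Rp@np.array([.08,0,.003]); return grasp(*o[:2],yaw,o[2],tip)
L=B((0,.04,.095))[0]
p,Rt=lipgrasp(L+[0,0,.035],0);print('W2',p,row(p,Rt))
st={'tool_pos':p,'orientation':Rt}
for d in (10,20,26,30,34,38,42,46,50,54): print(d,*row(*lipgrasp(L,np.radians(d)),st))
E
```

```text
clock: 10.45
tool_pos: [0.486, 0.3711, 0.1656]
orientation: [-2.617, -0.003, -2.746]
wrist_force: [-0.3, 0.2, -4.5]
opening: 0.0151
[-1.22343067  0.6941238   0.49732128  1.27878234  0.16968073  1.44984102
  1.13415461]
W2 [0.51501684 0.13907769 0.17654552] (array([  62.5, -200.3,  103.2]), array([-0.002,  0.19 ,  0.335]))
10 [ 0. -8.  8.] [-0.175  0.     0.   ]
20 [ -0.  -37.   -9.4] [-0.349  0.     0.   ]
26 [  0.  -55.7 -17.4] [-0.454  0.     0.   ]
30 [ -0.  -68.5 -21.6] [-0.524 -0.    -0.   ]
34 [ -0.  -81.7 -25. ] [-0.593  0.     0.   ]
38 [ -0.  -95.  -27.3] [-0.663  0.     0.   ]
42 [  -0.  -108.5  -28.8] [-0.733 -0.     0.   ]
46 [  -0.  -122.   -29.3] [-0.803  0.    -0.   ]
50 [  -0.  -135.6  -28.8] [-0.873 -0.    -0.   ]
54 [  -0.  -149.1  -27.5] [-0.942  0.    -0.   ]
```

View pics/i.png

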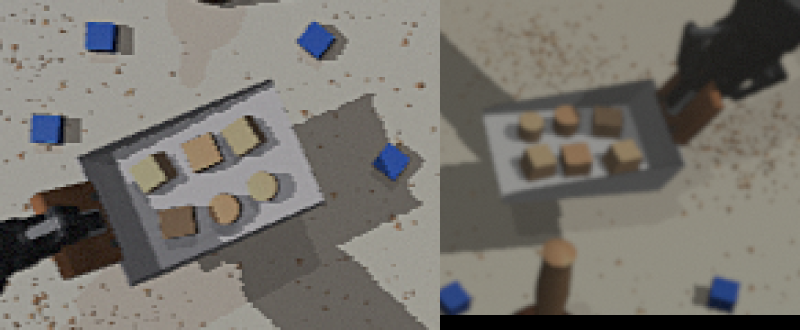

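```bash
python3 -m crank '4 -12 6 0 0.011 0.02 0;10 -32 16.5 0 0.03 0.054 0;17.5 -56 29 0 0.053 0.094 0;26 -84 43 0 0.08 0.141 0;35 -112 58 0 0.106 0.188 0;44 -140 72 0 0.133 0.235 0;51 -164 84.5 0 0.156 0.275 0;57.5 -184 95 0 0.175 0.308 0;61 -196 101 0 0.186 0.328 0;62.5 -200 103 0 0.19 0.335 0;62.5 -200 103 0 0.19 0.335 0;62.5 -200 103 0 0.19 0.335 0'
python3 - <<'E'
from h import *
s=robot.read_state(); print(s['joints'])
t=optics.read_camera('top');c=optics.read_camera('scene')
a=cv2.resize(t['image'][130:290,200:410,::-1],(420,320),interpolation=3);b=cv2.resize(c['image'][130:290,130:320,::-1],(380,320),interpolation=3)
cv2.imwrite('pics/j.png',np.hstack([a,b]))
E
```

```text
clock: 12.05
tool_pos: [0.5157, 0.1416, 0.1777]
orientation: [-2.619, 0.002, -3.128]
wrist_force: [-0.4, 0.3, -3.6]
opening: 0.0148
[-1.01544042  0.55565263  0.6367001   1.51880434  0.16152301  1.37790601
  1.11542219]
```

View pics/j.png

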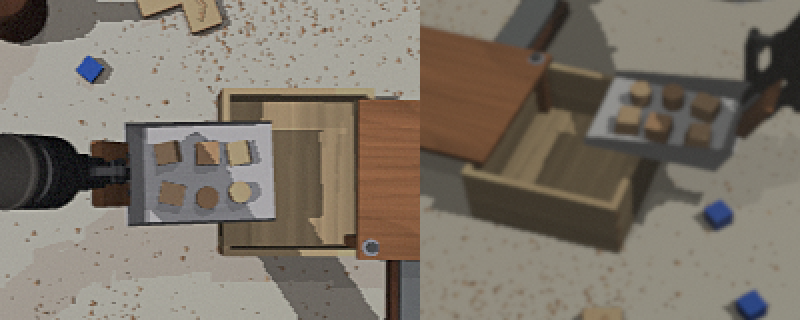

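Pan is level with its lip over the box's left half (about (272,170) in the crop), all six aboard. Tipping now.

```bash
python3 -m crank '0 -3 2 -0.06 0 0 0;0 -8 8 -0.175 0 0 0;0 -22 0 -0.26 0 0 0;0 -37 -9.4 -0.349 0 0 0;0 -46 -13.5 -0.4 0 0 0;0 -55.7 -17.4 -0.454 0 0 0;0 -62 -19.5 -0.489 0 0 0;0 -68.5 -21.6 -0.524 0 0 0;0 -75 -23.3 -0.559 0 0 0;0 -81.7 -25 -0.593 0 0 0;0 -88 -26 -0.628 0 0 0;0 -95 -27.3 -0.663 0 0 0;0 -101.5 -28 -0.698 0 0 0;0 -108.5 -28.8 -0.733 0 0 0;0 -115 -29 -0.768 0 0 0;0 -122 -29.3 -0.803 0 0 0;0 -129 -29 -0.838 0 0 0;0 -135.6 -28.8 -0.873 0 0 0;0 -135.6 -28.8 -0.873 0 0 0;0 -135.6 -28.8 -0.873 0 0 0'
python3 - <<'E'
from h import *
s=robot.read_state(); print(s['joints'])
t=optics.read_camera('top');c=optics.read_camera('scene')
a=cv2.resize(t['image'][130:290,200:410,::-1],(420,320),interpolation=3);b=cv2.resize(c['image'][130:290,130:320,::-1],(380,320),interpolation=3)
cv2.imwrite('pics/k.png',np.hstack([a,b]))
E
```

```text
clock: 14.65
tool_pos: [0.5166, 0.0374, 0.2707]
orientation: [2.793, 0.003, -3.13]
wrist_force: [0.0, 0.4, -2.8]
opening: 0.0151
[-0.36191871  0.2788231   0.63609797  1.56760674 -0.50358072  1.4629854
  1.93080618]
```

View pics/k.png

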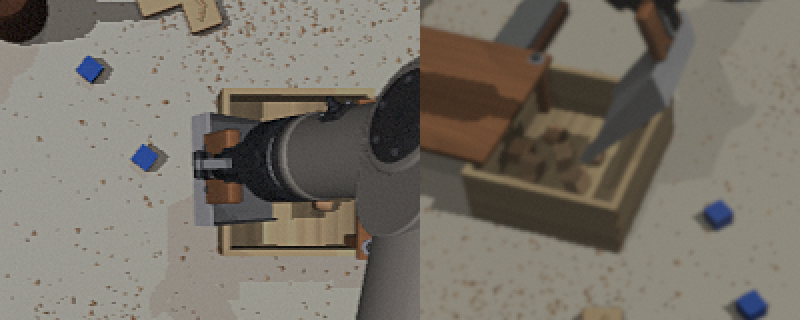

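The pieces lie in the box (scene crop, around (550,155)), and the weight dropped by about 0.8 N ≈ 80 g. One extra tip for certainty, then up and level.

```bash
python3 -m crank '0 -7 -1 -0.05 0 0 0;0 -14 -1 -0.1 0 0 0;0 -14 -1 -0.1 0 0 0;0 -14 -1 -0.1 0 0 0;0 0 -20 0 0 0 0;0 17 -47 0 0 0 0;0 33 -22 0.22 0 0 0;0 50 4 0.44 0 0 0;0 66 40 0.66 0 0 0;0 82 75 0.873 0 0 0;0 82 75 0.873 0 0 0;0 82 75 0.873 0 0 0'
python3 - <<'E'
from h import *
s=robot.read_state(); print(s['joints'])
t=optics.read_camera('top');c=optics.read_camera('scene')
a=cv2.resize(t['image'][130:290,200:410,::-1],(420,320),interpolation=3);b=cv2.resize(c['image'][130:290,130:320,::-1],(380,320),interpolation=3)
cv2.imwrite('pics/l.png',np.hstack([a,b]))
q,Rt=grasp(.5292,.2700,-1.176,.10); print('W1',q,row(q,Rt))
E
```

```text
clock: 16.25
tool_pos: [0.5142, 0.1459, 0.2258]
orientation: [-2.62, -0.001, -3.121]
wrist_force: [0.1, 0.3, -1.6]
opening: 0.0154
[-0.98536943  0.50314666  0.58164812  1.4493116   0.20666419  1.48370234
  1.11775984]
W1 [0.48746871 0.37015363 0.14954552] (array([ 26.7, 239.9, -46.2]), array([ 0.001, -0.188, -0.336]))
```

View pics/l.png

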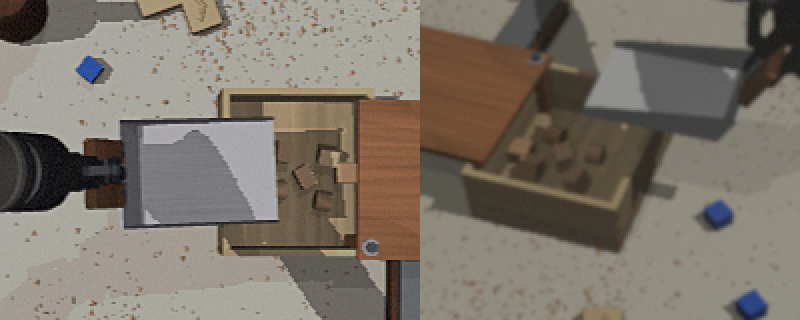

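```bash
python3 -m crank '3 24 -4.6 0 -0.019 -0.034 0;8 72 -14 0 -0.056 -0.1 0;13 120 -23 0 -0.094 -0.168 0;19 168 -32 0 -0.132 -0.235 0;24 216 -41.5 0 -0.169 -0.302 0;26.7 240 -46 0 -0.188 -0.336 0;26.7 240 -46 0 -0.188 -0.336 0;26.7 240 -46 0 -0.188 -0.336 0;26.7 240 -46 0 -0.188 -0.336 0'
python3 - <<'E'
from h import *
q,Rt=grasp(.5292,.2705,-1.176,.02); print(q,row(q,Rt))
q,Rt=grasp(.5292,.2705,-1.176,.000); print(q,row(q,Rt))
s=robot.read_state()
t=optics.read_camera('top');c=optics.read_camera('scene')
a=cv2.resize(t['image'][150:290,130:290,::-1],(400,350),interpolation=3);b=cv2.resize(c['image'][150:290,290:450,::-1],(400,350),interpolation=3)
cv2.imwrite('pics/m.png',np.hstack([a,b]))
E
```

```text
clock: 17.48
tool_pos: [0.4886, 0.3674, 0.1495]
orientation: [-2.617, -0.001, -2.751]
wrist_force: [0.9, 0.7, -2.7]
opening: 0.015
[0.48746871 0.37065363 0.06954552] (array([-0.3, 43. , 67.5]), array([-0.001, -0.003, -0.003]))
[0.48746871 0.37065363 0.04954552] (array([-0.3, 53.1, 84.8]), array([-0.001, -0.003, -0.003]))
```

```bash
python3 -m crank '0 15 26 0 0 0 0;0 30 52 0 0 0 0;0 40 69.3 0 0 0 0;0 44 76 0 0 0 0;0 46 79.7 0 0 0 0;0 47.5 82.3 0 0 0 0;0 48.5 84 0 0 0 0;0 48.5 84 0 0 0 0;0 48.5 84 0 0 0 0'; python3 -m crank '0 0.5 0.9 0 0 0 0;0 1 1.8 0 0 0 0;0 1 1.8 0 0 0 0'
```

```text
clock: 18.7
tool_pos: [0.4868, 0.3702, 0.0514]
orientation: [-2.618, -0.002, -2.746]
wrist_force: [0.5, -0.4, -1.8]
opening: 0.0151
clock: 19.08
tool_pos: [0.4867, 0.3702, 0.0498]
orientation: [-2.618, -0.002, -2.746]
wrist_force: [-2.0, 0.2, 1.6]
opening: 0.015
```

```bash
python3 -m crank '0 0.4 0.7 0 0 0 0;0 0.4 0.7 0 0 0 0;0 0.4 0.7 0 0 0 0.1;0 0.4 0.7 0 0 0 0.25;0 0.4 0.7 0 0 0 0.45;0 0.4 0.7 0 0 0 0.6;0 0.4 0.7 0 0 0 0.7;0 0.4 0.7 0 0 0 0.7;0 0.4 0.7 0 0 0 0.7' && python3 -m crank '0 0 -20 0 0 0 0.7;0 0 -60 0 0 0 0.7;0 0 -110 0 0 0 0.7;0 0 -150 0 0 0 0.7;0 0 -150 0 0 0 0.7'
python3 - <<'E'
from h import *
s=robot.read_state()
t=optics.read_camera('top');c=optics.read_camera('scene')
a=cv2.resize(t['image'][150:290,130:290,::-1],(400,350),interpolation=3);b=cv2.resize(c['image'][150:290,290:450,::-1],(400,350),interpolation=3)
cv2.imwrite('pics/n.png',np.hstack([a,b]))
ang=-.0238+np.arctan2(153,178)-1.571
k=np.array([.41606,-.17509])+.235*np.array([np.cos(ang),np.sin(ang)])
print('knob',k, row([*k,.22],down(ang+np.pi)), ang+np.pi)
E
```

```text
clock: 20.2
tool_pos: [0.4866, 0.37, 0.0482]
orientation: [-2.618, -0.002, -2.746]
wrist_force: [-0.2, 0.6, -0.1]
opening: 0.0598
clock: 20.82
tool_pos: [0.4582, 0.443, 0.1813]
orientation: [-2.623, 0.004, -2.742]
wrist_force: [-0.4, -0.1, -0.3]
opening: 0.0594
knob [ 0.56492169 -0.35692838] (array([ 208.1, -692.6,  352.2]), array([-0.451,  0.333,  1.25 ])) 2.2568052464559636
```

View pics/n.png

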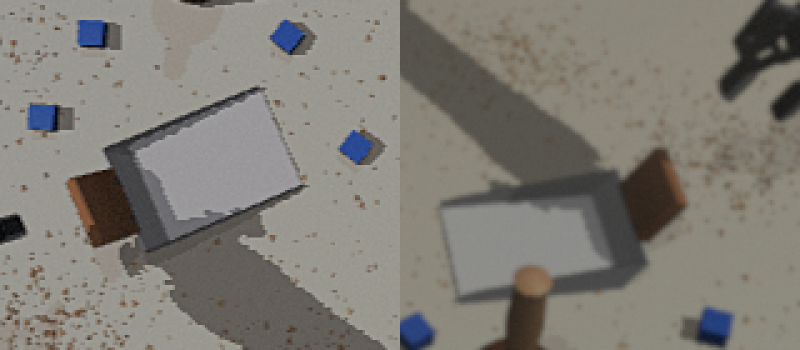

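The empty pan stands flat and released, with the gripper clear of it. Back to the knob.

```bash
python3 -m crank '208 -692.6 352 -0.451 0.333 1.25 0.6;208 -692.6 352 -0.451 0.333 1.25 0.6;208 -692.6 352 -0.451 0.333 1.25 0.6;208 -692.6 352 -0.451 0.333 1.25 0.6;208 -692.6 352 -0.451 0.333 1.25 0.6;208 -692.6 352 -0.451 0.333 1.25 0.6;208 -692.6 352 -0.451 0.333 1.25 0.6;208 -692.6 352 -0.451 0.333 1.25 0.6;208 -692.6 352 -0.451 0.333 1.25 0.6;208 -692.6 352 -0.451 0.333 1.25 0.6;208 -692.6 352 -0.451 0.333 1.25 0.6;208 -692.6 352 -0.451 0.333 1.25 0.6;208 -692.6 352 -0.451 0.333 1.25 0.6;208 -692.6 352 -0.451 0.333 1.25 0.6;208 -692.6 352 -0.451 0.333 1.25 0.6;208 -692.6 352 -0.451 0.333 1.25 0.6;208 -692.6 352 -0.451 0.333 1.25 0.6;208 -692.6 352 -0.451 0.333 1.25 0.6' 30
python3 - <<'E'
from h import *
s=robot.read_state();w=optics.read_camera('wrist')
im=w['image'][:,:,::-1].copy()
k=[.56492,-.35693]
u=proj(w,[[*k,.127]],s)[0];print(u)
cv2.circle(im,tuple(int(round(v)) for v in u),4,(0,0,255),1);cv2.imwrite('pics/o.png',im[100:400,100:460])
print(row([*k,.105],down(2.257)))
# dark knob blob
h=cv2.cvtColor(im,cv2.COLOR_BGR2HSV)[:,:,2]
m=(h<75).astype(np.uint8); n,l,st,ce=cv2.connectedComponentsWithStats(m)
for i in range(1,n):
    if st[i,4]>300: print(st[i],ce[i].round(1))
E
```

```text
clock: 23.18
tool_pos: [0.5655, -0.3555, 0.2205]
orientation: [3.141, 0.0, 2.258]
wrist_force: [0.8, 0.3, -0.5]
opening: 0.0514
[279.83129692 216.74404741]
(array([ -0.5,  -1.1, 115.5]), array([0.   , 0.   , 0.001]))
[ 484    0   65   65 1373] [513.9  19.6]
[ 247  192   48   45 1545] [271.4 215. ]
[    0   267   560   153 39926] [285.2 369.6]
```

```bash
python3 -m crank '-0.5 -3.5 50 0 0 0 0.55;-0.5 -3.5 90 0 0 0 0.55;-0.5 -3.5 115.5 0 0 0 0.5;-0.5 -3.5 115.5 0 0 0 0.5' && python3 -m crank '0.3 11.7 0 0 0 -0.05 0.5;2.6 35 0 0 0 -0.15 0.5;10.5 69.5 0 0 0 -0.3 0.5;23.4 102 0 0 0 -0.45 0.5;41 132.7 0 0 0 -0.6 0.5;63 160 0 0 0 -0.75 0.5;89 184 0 0 0 -0.9 0.5;118 203.8 0 0 0 -1.05 0.5;150 219 0 0 0 -1.2 0.5;179 228 0 0 0 -1.33 0.5;204 233 0 0 0 -1.44 0.5;223 234.7 0 0 0 -1.52 0.5;237 235 0 0 0 -1.58 0.5;242 235 0 0 0 -1.6 0.5;242 235 0 0 0 -1.6 0.5;242 235 0 0 0 -1.6 0.5'
python3 - <<'E'
from h import *
s=robot.read_state();d=s['tool_pos'][:2]-np.array([.41606,-.17509])
print('tool ang as lid',-.0238+np.arctan2(153,178)-np.arctan2(d[1],d[0]),np.hypot(*d))
E
```

```text
clock: 23.72
tool_pos: [0.5615, -0.3575, 0.1023]
orientation: [-3.14, -0.005, 2.257]
wrist_force: [-1.0, -0.4, -0.1]
opening: 0.0429
clock: 25.72
tool_pos: [0.5913, -0.024, 0.1046]
orientation: [-3.141, -0.001, -2.428]
wrist_force: [0.2, 0.2, -0.4]
opening: 0.0428
tool ang as lid -0.025534658785736797 0.23136397486709695
```

```bash
python3 -m crank '0 2 0 0 0 0 0.5;0 4 0 0 0 0 0.5;0 4 0 0 0 0 0.5'; python3 -m crank '0 2 0 0 0 0 0.5;0 3 0 0 0 0 0.5;0 3 0 0 0 0 0.5'
```

```text
clock: 26.1
tool_pos: [0.5904, -0.0232, 0.1045]
orientation: [-3.136, 0.0, -2.429]
wrist_force: [4.8, -4.7, -5.4]
opening: 0.0426
clock: 26.48
tool_pos: [0.5904, -0.0231, 0.1046]
orientation: [-3.131, 0.001, -2.43]
wrist_force: [9.9, -7.4, -7.8]
opening: 0.0428
```

The reaction force is rising and the tool has stopped moving, so the lid is at its shut stop. Backing off and lifting away.

```bash
python3 -m crank '0 -8 0 0 0 0 0.55;0 -11 0 0 0 0 0.55;0 -11 -40 0 0 0 0.6;0 -11 -100 0 0 0 0.6;40 -11 -150 0 0 0 0.6;90 -11 -180 0 0 0 0.6;90 -11 -180 0 0 0 0.6;90 -11 -180 0 0 0 0.6'
python3 - <<'E'
from h import *
s=robot.read_state();w=optics.read_camera('wrist');t=optics.read_camera('top');c=optics.read_camera('scene')
pin=np.array([.41606,-.17509])
def blob(im,cx,cy,rad,th):
    h=im.max(2).astype(int); v,u=np.mgrid[:420,:560]; m=(h<th)&((u-cx)**2+(v-cy)**2<rad*rad); return u[m].mean() if m.any() else None, v[m].mean() if m.any() else None, m.sum()
ang=-.0238+np.arctan2(153,178); k=np.r_[pin+.235*np.array([np.cos(ang),np.sin(ang)]),.12]
for n,p,st in(('wrist',w,s),('top',t,None),('scene',c,None)):
    e=proj(p,k,st)[0]; b=blob(p['image'],*e,25 if n=='wrist' else 11,75); print(n,e,b)
    if b[0]:
        q=ray(p,b[0],b[1],.12,st); d=q[:2]-pin; print(q,np.hypot(*d),'lid',ang-np.arctan2(d[1],d[0]))
    for x in('lid','pan','mallet','carving','oilstone'):
        if n!='wrist': print(x,[(np.round(r['extent']).astype(int).tolist(),round(r['p'],2)) for r in optics.recognise(x,p)[:2]])
print(s['tool_pos'],s['wrist_force'])
E
```

```text
clock: 27.48
tool_pos: [0.5258, -0.084, 0.2847]
orientation: [3.14, 0.001, -2.426]
wrist_force: [-0.2, 0.4, -1.1]
opening: 0.051
wrist [276.91150555 280.74160155] (np.float64(274.82994652406416), np.float64(275.524064171123), np.int64(935))
[ 0.59486864 -0.03147089  0.12      ] 0.22934467418173107 lid 0.009523430299650526
top [326.06676213 183.6564689 ] (np.float64(326.6666666666667), np.float64(183.5045045045045), np.int64(111))
[ 0.59822719 -0.02772163  0.12      ] 0.2343124486954173 lid 0.006024110946600492
lid [([314, 172, 392, 260], 0.82)]
pan [([266, 97, 347, 144], 0.66)]
mallet [([189, 106, 225, 150], 0.67)]
carving [([268, 96, 348, 143], 0.55)]
oilstone [([306, 172, 392, 259], 0.66), ([7, 50, 559, 420], 0.31)]
scene [217.17516057 212.20656829] (np.float64(215.84615384615384), np.float64(215.46794871794873), np.int64(156))
[ 0.60860584 -0.02563413  0.12      ] 0.24374362800857932 lid 0.02614747123848049
lid [([146, 156, 262, 235], 0.79)]
pan []
mallet [([310, 258, 354, 345], 0.95), ([146, 156, 258, 238], 0.72)]
carving [([154, 284, 259, 338], 0.9), ([305, 209, 405, 275], 0.27)]
oilstone [([155, 129, 208, 180], 0.94)]
[ 0.52583044 -0.08402063  0.28465785] [-0.17406429  0.38503436 -1.09212612]
```

```bash
python3 -c "
from cell import sign_off
print(sign_off())"
```

```text
the job is handed in; nothing more can be done
None
```

The job is handed in at about 27.5 s of the 72 s allowed. The hand-in gives no verdict.

**What I did:** I swung the lid to about 1.57 rad by its knob. I took the pan by its grip, tipped it to about 55° over the box, set it back near its old spot on the bench and let go. I then pushed the lid back to its shut stop.

**Last checks:**
- **Lid:** the knob measured 0.006 rad (top camera), 0.010 (wrist) and 0.026 (scene), all under 0.05. The reaction force rose while the tool stayed still, which fits the lid being at its stop.
- **Offcuts:** the pan looked empty and the pieces lay in the box. The weight on the wrist fell by about 0.8 N during tipping, which matches six pieces. I did not count six one by one in the box, and I did not separately check each one's height.
- **Pan:** it looked flat and released after the set-down. In the final check, the network gave a wrong match for the pan in the top view (it boxed the carving) and found nothing in the scene view. So its final state rests on the earlier picture and the low release force.
- **Bystanders:** the mallet and carving matched their starting positions within 1–3 px. The oilstone was good only in the scene view, within about 5 px; in the top view the network boxed the lid instead.

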